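Sell the boat from the back of the souvenir display

TASK

A customer has bought the little wooden boat, which is boxed in on the display board by the lighthouse, the castle keep and the wooden guardsman. First stand all three of those in the metal side tray, then put the boat upright in the middle of the open gift box, and last stand the three back on the display board, each on the very spot where it stood at the start. Let go of everything, leave the snow globe and the hand bell where they are, and knock nothing over.

Things in the scene. Friction and masses are not known exactly. Their poses are not given: they have to be found in the camera images.
- lighthouse: White ceramic lighthouse, round, 122 mm tall, 200 g, on the board. Foot 48 mm across, 10 mm high; shaft tapers from 40 mm across at 12 mm height to 33 mm at 92 mm; dark gallery disc 40 mm across at 92 to 96 mm; lantern 22 mm and pointed roof 28 mm across above. Origin: centre of the underside, z up. Good grip: shaft, 78 mm above the underside, about 36 mm across.
- keep: Grey stone castle keep, a square tower with battlements, 250 g, 46 x 46 mm, solid to 84 mm, battlements to 96 mm. Origin: centre of the underside; x and y are square to its sides, which are about parallel to those of the board at the start, z up. Good grip: 60 mm above the underside, across the 46 mm.
- guard: Turned wooden guardsman with a tall black hat, round, 112 mm tall, 130 g. Foot 46 mm across and 10 mm high, straight body 34 mm across from 12 to 78 mm height, head 26 mm and hat 32 mm across above. Origin: centre of the underside, z up. Good grip: 66 mm above the underside.
- boat: Low wooden boat, 52 mm long, 32 wide, 38 tall, 50 g, lying across the board (bow to the board's +y), boxed in by the figures. Origin: mid-length, underside; x to the bow, z up. Hull sides parallel, 32 mm apart, 22 high, x = -26 to +10 mm, then a pointed bow; wheelhouse 20 mm wide at the stern. Good grip: across the width at x = -2 mm, fingertips 5 mm above its support.
- board: Fixed dark wooden display board, 200 (x) x 300 (y) x 12 mm. Origin: centre of its underside, on the counter; -x side faces the robot. One figure (it varies) stands about 34 mm to -x of its middle, the others about 15 mm to +x and 58 mm left and right; the boat about 20 mm to +x. Each figure's spot at the start is where it must return.
- globe: Snow globe, glass ball on a round wooden foot 54 mm across, 62 mm tall, on the display board about 120 mm from its middle along y, left or right; leave alone. Origin: centre of the underside.
- bell: Brass hand bell with a dark wooden handle, 50 mm across, 62 mm tall, on the display board on the other side from the snow globe; leave alone. Origin: centre of the underside.
- tray: Shallow metal side tray, empty at the start, fixed to the counter on the left or the right; 260 (x) x 120 (y) x 20 mm outside, walls and floor 5 mm thick, open on top. Origin: centre of the underside, long side along its x. Its inner floor is 5 mm above the counter; the three figures fit side by side along its length, 80 mm apart.
- giftbox: Open cardboard gift box without lid, empty, fixed to the counter on the other side from the tray; 130 x 130 x 24 mm outside, walls and floor 4 mm thick. Origin: centre of the underside; the boat goes in the middle of its floor (4 mm above the counter), any way round.
Not all that is in view belongs to the job. What is meant by the boat is not purple, and is the smaller of those in its own colour. What is shaped like the keep but green or orange is not meant.

How it is judged:
On the way, in this order (a step that is already met when the one before it is completed fails the run):
1. the lighthouse, the keep and the guardsman all stand released in the side tray, while the boat is still where it was (x of lighthouse in the frame of tray between -0.115 and 0.115 m and y of lighthouse in the frame of tray between -0.05 and 0.05 m and z of each of lighthouse, keep, guard in the frame of tray below 0.015 m and angle between each of lighthouse, keep, guard's own z axis and vertical below 0.12 rad and linear speed of each of lighthouse, keep, guard below 0.03 m/s and angular speed of each of lighthouse, keep, guard below 0.3 rad/s and contact force between each of lighthouse, keep, guard and the fingers below 0.3 N and x of keep in the frame of tray between -0.115 and 0.115 m and y of keep in the frame of tray between -0.05 and 0.05 m and x of guard in the frame of tray between -0.115 and 0.115 m and y of guard in the frame of tray between -0.05 and 0.05 m and distance of boat from where it was at the start of the episode below 0.02 m), for 0.2 s.
2. the boat stands released in the middle of the gift box while the three figures still stand in the tray (x of lighthouse in the frame of tray between -0.115 and 0.115 m and y of lighthouse in the frame of tray between -0.05 and 0.05 m and z of each of lighthouse, keep, guard in the frame of tray below 0.015 m and angle between each of lighthouse, keep, guard, boat's own z axis and vertical below 0.12 rad and linear speed of each of lighthouse, keep, guard, boat below 0.03 m/s and angular speed of each of lighthouse, keep, guard, boat below 0.3 rad/s and contact force between each of lighthouse, keep, guard, boat and the fingers below 0.3 N and x of keep in the frame of tray between -0.115 and 0.115 m and y of keep in the frame of tray between -0.05 and 0.05 m and x of guard in the frame of tray between -0.115 and 0.115 m and y of guard in the frame of tray between -0.05 and 0.05 m and horizontal distance between boat and giftbox below 0.02 m and z of boat in the frame of giftbox below 0.015 m), for 0.2 s.
At the end, for the whole second after the job is handed in: The boat stands upright and at rest in the gift box, its origin within 20 mm of the box's centre; the lighthouse, the keep and the guardsman each stand upright, released and at rest within 15 mm of where they stood at the start (horizontal distance between boat and giftbox below 0.02 m and z of boat in the frame of giftbox below 0.015 m and angle between each of boat, lighthouse, keep, guard's own z axis and vertical below 0.12 rad and linear speed of each of boat, lighthouse, keep, guard below 0.03 m/s and angular speed of each of boat, lighthouse, keep, guard below 0.3 rad/s and contact force between each of boat, lighthouse, keep, guard and the fingers below 0.3 N and distance of each of lighthouse, keep, guard from where it was at the start of the episode below 0.015 m); the robot touches nothing.
It fails at once if the snow globe is pushed more than 15 mm from its place (distance of globe from where it was at the start of the episode above 0.015 m).
It fails at once if the bell is pushed more than 15 mm from its place (distance of bell from where it was at the start of the episode above 0.015 m).
It fails at once if a figure, the boat, the snow globe or the bell is knocked over (angle between any of lighthouse, keep, guard, boat, globe, bell's own z axis and vertical above 0.8 rad).
It also fails if it takes over 147 s, if anything falls off the work surface, if the arm or the gripper's body presses on something with over 40 N, if the wrist force passes 120 N, or if a joint passes its speed limit or range.

ROBOT

A 6-joint arm with a two-finger parallel gripper is mounted at the origin on the work surface. World frame = base frame: x ahead of the robot, y to its left, z up, the work surface at z = 0. Lengths are in m, angles in rad, forces in N, time in s.
With the tool pointing down it reaches from about 0.225 to 0.875 m from the base axis. Payload 3.4 kg.
Tool frame: the origin (TCP) lies on the centre line of the jaws, within the pads' length; the fingertips stand 14 mm ahead of it and the grasp point (between the pads) lies 5 mm behind it; z points along the fingers, y is the line along which they close (so a half turn about z gives the same grasp; the last joint's range is limited). The gripper opens to 85 mm and grips with 20 to 120 N. Pads are 22 mm wide; open, the fingers measure 114 mm over their backs; the gripper's body (76 mm by 85 mm) begins 54 mm behind the grasp point. The pads swing forward as they close: fully open they stand 13 mm farther back than shut.
Start: joints at [0.998, 0.276, 1.505, -0, 1.361, -0.121], TCP at [0.251, 0.517, 0.245] pointing down, gripper open.
Joint ranges: [-2.89, 2.89], [-0.75, 2.08], [0.22, 2.7], [-1.18, 4.32], [0.11, 2.71], [-2.7, 2.7]. Speed limits (rad/s): [2.57, 2.57, 3.14, 3.14, 3.14, 3.14].

INTERFACE

Orientations are given as a unit quaternion [w, x, y, z].
In Python, from rig import manip, eyes gives the robot as it stands.
- The arm moves only by the shell command python3 -m creep 'ROWS' [FORCE]. ROWS is JSON, a list of rows, each a list of 5 numbers: the opening, from 0 (shut) to 1 (fully open), then the shift along the tool's x, y, z normalised to -1 to 1, where 1 is 0.5 m, then the turn about the tool's z normalised to -1 to 1, where 1 is 360 degrees. In form: [[fingers, dx, dy, dz, spin], ...]. A call has 1 to 10 rows; each row is the pose to reach, as a shift and turn from the pose commanded when the call began, along the tool's axes at that moment, turning the shorter way round; what a row does not reach only later rows make up. A row lasts 1/10 s, in which the tool goes at most 50 mm and 8.59 degrees, less where a joint would pass 70% of its speed; a pose out of reach is approached as far as the arm can. A call with a number of a shift or a turn outside -1 to 1 is refused whole. A call with a gripper value outside its range is refused whole. The fingers move at their own pace and stop on an object; FORCE is the grip in N (left out, the last holds). Time passes only in rows, so rows that repeat a pose let the fingers close. It gives the time, the measured TCP pose, the force, the opening and the grip force at its end, in the units of the state.
- manip.get_state(): the state, without advancing time (a new reading comes with each control period).
- eyes.get_image(name): name is "side" or "top" or "wrist"; returns a dict with "frame" (480x640x3 uint8, red, green, blue), "fx", "fy", "cx", "cy" (pixels), "R" (3x3) and "t" (3): a world point X has camera coordinates R X + t. Camera axes: x right, y down, z forward; pixel columns grow to the right and rows downward; lengths in m; the calibration is good to about 2 mm. The wrist camera is an equidistant fisheye: a pixel r from the principal point sees the ray r / f radians off the axis. A picture is of the moment at which its call begins. There is no depth.
- manip.sign_off(): hands the job in; it is judged then, once.
Trained networks look in the newest picture that a camera, given by its name, has taken for a name from the list of things; names that differ only in an ending like _2 or _b are one class to them, and where a whole thing is asked for, a point or a joint stands for the part that bears it (a point fixed in the world has none). Each returns a list of dicts, best first, with "confidence" (0 to 1); they miss things now and then, are a little off and sometimes report something else, mostly with a low value. They report only what shows in the picture. A call takes as long as a camera call. They do not tell look-alikes from the thing itself.
- eyes.regions_of(camera, label): "mask" (480x640 bool, what is visible of it) and "bbox" ([left, top, right, bottom] in pixels, round what is visible of it).
- eyes.place_of(camera, label): "centre" ([column, row] in pixels: a listed point, or the origin of a listed thing).
The state is a dict: "clock": time; "qpos": joint angles; "qd": joint speeds; "effort": joint torques, N m; "position": TCP position; "ee_rot": TCP orientation; "contact_force": force on the tool from outside, world axes, zero at the start; "moment": the same for the moment, N m; "width": finger opening in m; "gripper_force": force on a finger pad.
Only numpy, scipy, OpenCV 4.12 (cv2) and the standard library are available. Lean on these libraries where they do the work, as an engineer would, in place of code of your own. Each camera call takes 0.05 s, during which the arm holds its last target. There are 200 camera calls.

## Working session

There is one attempt and no reset: what is moved stays moved. The work goes in short steps, Python scripts to look and compute and a shell command to move; the robot and the scene stay as the last step left them, time stands still between calls to the robot, and variables do not carry over. Pictures are saved under pics/ and viewed, at most 14 in all, crops included, and the job is handed in when it is done.

```bash
ls; mkdir -p pics
python3 - <<'E'
from rig import manip, eyes
import cv2
s=manip.get_state(); print(s['clock'],s['position'],s['ee_rot'],s['width'])
for n in ['top','side']:
    i=eyes.get_image(n); cv2.imwrite(f'pics/{n}0.png',i['frame'][:,:,::-1])
    print(n,i['fx'],i['cx'],i['cy'],i['R'],i['t'])
    for l in ['lighthouse','keep','guard','boat','board','globe','bell','tray','giftbox']:
        print(l,[(r['centre'],round(r['confidence'],2)) for r in eyes.place_of(n,l)])
E
```

```text
pics
0.0 [0.25075492 0.5168754  0.24443829] [-3.20102388e-04  2.23979509e-01  9.74593411e-01 -8.71887153e-04] 0.08570343330340086
top 522.7918472100243 321.16533859724916 232.75322929786026 [[-2.45979424e-04 -9.99699042e-01 -2.45308850e-02]
 [-9.87817669e-01  4.06029650e-03 -1.55562741e-01]
 [ 1.55615526e-01  2.41937764e-02 -9.87521377e-01]] [0.01136971 0.53289395 0.79948541]
lighthouse [([315.3, 259.0], 0.66)]
keep [([422.1, 133.3], 0.88), ([354.5, 234.6], 0.82), ([390.9, 353.2], 0.81)]
guard [([290.8, 225.6], 0.72)]
boat [([371.4, 110.2], 0.89), ([314.2, 126.9], 0.85), ([322.7, 225.8], 0.79)]
board [([319.5, 240.3], 0.64)]
globe [([252.3, 207.4], 0.88)]
bell [([396.1, 222.3], 0.62)]
tray [([517.5, 236.6], 0.83)]
giftbox [([140.3, 247.6], 0.92)]
side 603.9836610489134 319.83418503626655 245.1474202386806 [[ 0.80248563 -0.59660856 -0.00866272]
 [-0.4550112  -0.60250518 -0.65570749]
 [ 0.38598137  0.53013747 -0.75496532]] [-0.45167487  0.26547481  1.03467213]
lighthouse [([281.8, 257.9], 0.72)]
keep [([430.8, 266.9], 0.94), ([258.3, 343.4], 0.84), ([321.7, 263.4], 0.74)]
guard [([296.1, 228.6], 0.98)]
boat [([413.0, 231.6], 0.7), ([371.3, 210.4], 0.65), ([313.2, 246.0], 0.39), ([220.2, 177.5], 0.32)]
board [([299.3, 253.8], 0.76)]
globe [([289.1, 208.7], 0.68)]
bell [([351.0, 283.2], 0.75)]
tray [([412.9, 367.9], 0.65), ([323.3, 266.3], 0.43), ([290.5, 210.3], 0.15)]
giftbox [([217.7, 175.3], 0.93)]
```

View pics/top0.png

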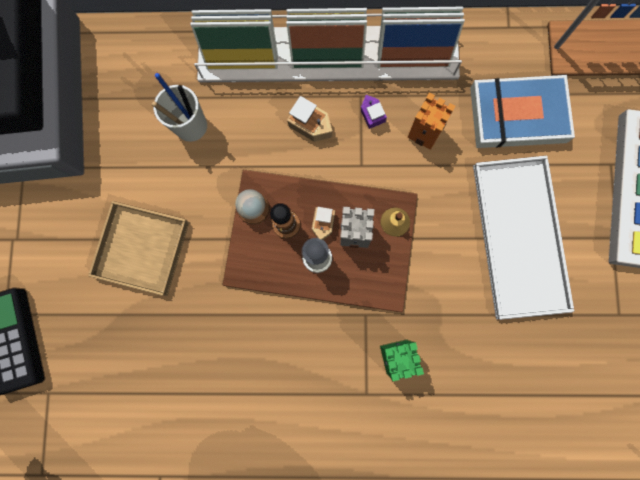

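View pics/side0.png

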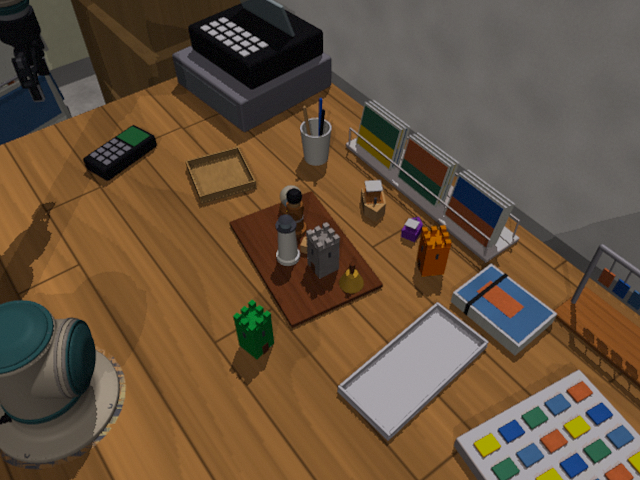

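The top view shows the boxed-in boat at (323,222), with the guard at (290,226), the grey keep at (355,234) and the lighthouse at (316,258). The tray is on the right at (522,238) and the gift box on the left at (140,248). The green and orange keeps, the purple boat and the larger boat are decoys.

```bash
cat > h.py <<'E'
from rig import manip, eyes
import numpy as np, cv2
def unproj(i,px,z):
    px=np.atleast_2d(np.asarray(px,float))
    d=np.c_[(px[:,0]-i['cx'])/i['fx'],(px[:,1]-i['cy'])/i['fy'],np.ones(len(px))]@i['R']
    c=-i['R'].T@i['t']
    return (c+d*((z-c[2])/d[:,2])[:,None])[:,:2]
def proj(i,X):
    c=np.atleast_2d(X)@i['R'].T+i['t']
    return c[:,:2]/c[:,2:]*i['fx']+[i['cx'],i['cy']]
def rect(n,l,z,near=None):
    i=eyes.get_image(n); rs=eyes.regions_of(n,l)
    if not rs: return None
    m=rs[0]['mask'].astype(np.uint8)
    c=max(cv2.findContours(m,0,cv2.CHAIN_APPROX_NONE)[0],key=cv2.contourArea)[:,0]
    return cv2.minAreaRect(unproj(i,c,z).astype(np.float32)*1000)
E
python3 - <<'E'
from h import *
np.set_printoptions(precision=4,suppress=True)
for n in ['top','side']:
    i=eyes.get_image(n)
    Z=dict(lighthouse=.012,keep=.012,guard=.012,boat=.012,globe=.012,bell=.012,board=0,tray=0,giftbox=0)
    for l,z in Z.items():
        for r in eyes.place_of(n,l):
            p=unproj(i,r['centre'],z)[0]; print(n,l,p,round(r['confidence'],2))
    for l,z in dict(board=.012,tray=.02,giftbox=.024).items(): print(n,l,rect(n,l,z))
i=eyes.get_image('top')
for l in ['lighthouse','keep','guard','boat']:
    for r in eyes.regions_of('top',l): print(l,r['bbox'],round(r['confidence'],2),r['mask'].sum())
E
```

```text
top keep [ 0.5402 -0.0446] 0.75
top keep [ 0.7108 -0.1707] 0.64
top keep [ 0.3415 -0.1033] 0.64
top boat [0.7281 0.0255] 0.72
top boat [ 0.7462 -0.0753] 0.67
top boat [0.5487 0.0089] 0.65
top boat [ 0.5609 -0.1099] 0.29
top globe [0.5759 0.1257] 0.85
top bell [ 0.5614 -0.1131] 0.71
top board [0.529  0.0114] 0.64
top board [0.4968 0.0218] 0.4
top tray [ 0.5374 -0.3213] 0.55
top giftbox [0.5139 0.3224] 0.6
top board ((527.962646484375, 11.93499755859375), (299.72100830078125, 200.76527404785156), 81.440185546875)
top tray ((531.3905029296875, -317.8083190917969), (262.1153259277344, 128.44239807128906), 5.6125030517578125)
top giftbox ((512.3680419921875, 311.7744140625), (138.53805541992188, 130.4684600830078), 75.7112808227539)
side lighthouse [0.489  0.0221] 0.75
side keep [ 0.534  -0.0479] 0.94
side keep [ 0.7039 -0.1728] 0.8
side keep [ 0.3313 -0.1168] 0.71
side guard [0.5538 0.0673] 0.83
side boat [ 0.7415 -0.0735] 0.81
side boat [0.7079 0.0051] 0.61
side boat [0.5476 0.006 ] 0.43
side globe [0.5726 0.121 ] 0.47
side globe [ 0.5537 -0.1142] 0.44
side bell [ 0.5574 -0.1114] 0.9
side board [0.518  0.0171] 0.6
side tray [ 0.528  -0.3268] 0.85
side giftbox [0.5094 0.3262] 0.65
side board ((523.9356689453125, 6.537506103515625), (308.25372314453125, 205.41001892089844), 81.58295440673828)
side tray None
side giftbox ((505.013916015625, 302.2182922363281), (153.8787841796875, 131.8043212890625), 75.76535034179688)
lighthouse [300.9, 238.9, 331.1, 272.9] 0.9 806
lighthouse [473.5, 152.7, 576.3, 317.9] 0.32 12336
keep [339.9, 207.2, 377.1, 248.6] 0.84 1175
keep [379.7, 337.6, 423.1, 380.5] 0.84 1312
keep [407.7, 92.8, 454.5, 146.9] 0.7 1381
keep [309.9, 207.1, 332.6, 240.8] 0.49 572
guard [272.8, 202.3, 300.4, 239.4] 0.64 810
boat [311.7, 208.4, 332.6, 240.1] 0.95 549
boat [288.5, 98.2, 333.0, 142.7] 0.78 1268
boat [357.8, 93.5, 384.7, 129.6] 0.78 611
```

```bash
cat > fit.py <<'E'
from h import *
from scipy.optimize import minimize
def cyl(p): 
    a=np.linspace(0,2*np.pi,24,endpoint=False)
    return [np.array([[r*np.cos(t),r*np.sin(t),z] for (r,z) in seg for t in a]) for seg in p]
def box(x,y,z): return [np.array([[sx*x/2,sy*y/2,sz] for sx in(-1,1) for sy in(-1,1) for sz in(0,z)])]
M=dict(lighthouse=(cyl([[(.024,0),(.024,.01)],[(.02,.012),(.0165,.092)],[(.02,.092),(.02,.096)],[(.011,.096),(.011,.11)],[(.014,.11),(.001,.122)]]),.012,(.491,.02)),
 guard=(cyl([[(.023,0),(.023,.01)],[(.017,.012),(.017,.078)],[(.013,.078),(.013,.09)],[(.016,.09),(.016,.112)]]),.012,(.553,.067)),
 keep=(box(.046,.046,.096),.012,(.535,-.047),-.15),
 board=(box(.2,.3,.012),0,(.528,.012),-.15),tray=(box(.26,.12,.02),0,(.531,-.322),.098),giftbox=(box(.13,.13,.024),0,(.513,.32),-.25))
def sil(i,parts,z,p):
    c,s=np.cos(p[2]),np.sin(p[2]); R=np.array([[c,-s,0],[s,c,0],[0,0,1]])
    m=np.zeros((960,1280),np.uint8)
    for P in parts: cv2.fillConvexPoly(m,cv2.convexHull(np.round((proj(i,P@R.T+[p[0],p[1],z])*2+.5)*8).astype(np.int32)),1,shift=3)
    return m>0
def fit(l,cams=('top','side'),zoff=None,init=None):
    parts,z,c0,*y=M[l]; c0=c0 if init is None else init; y=y[0] if y else None
    if zoff is not None: z=zoff
    D=[]
    for n in cams:
        i=eyes.get_image(n); best=None
        for r in eyes.regions_of(n,l):
            m=cv2.resize(r['mask'].astype(np.uint8),(1280,960),interpolation=0)>0
            s=sil(i,parts,z,[*c0,y or 0]); v=(m&s).sum()/(m|s).sum()
            if best is None or v>best[0]: best=(v,m)
        if best and best[0]>.3: D.append((n,i,best[1]))
    out={}
    for sel in [D]+[[d] for d in D]*(len(D)>1):
        f=lambda u:-sum((lambda s:(s&m).sum()/(s|m).sum())(sil(i,parts,z,[c0[0]+u[0]/1e3,c0[1]+u[1]/1e3,(y+u[2]/100) if y is not None else 0])) for _,i,m in sel)/max(1,len(sel))
        k=3 if y is not None else 2
        r=minimize(f,np.zeros(k),method='Nelder-Mead',options=dict(initial_simplex=np.vstack([np.zeros(k),6*np.eye(k)]),xatol=.1,fatol=1e-4))
        out['+'.join(d[0] for d in sel)]=(c0[0]*1e3+r.x[0],c0[1]*1e3+r.x[1],np.degrees(y+r.x[2]/100) if y is not None else 0,-r.fun)
    return out
E
python3 - <<'E'
from fit import *
for l in M:
    for k,v in fit(l).items(): print(l,k,np.round(v,2))
E
```

```text
lighthouse top+side [495.77  17.31   0.     0.93]
lighthouse top [496.59  17.25   0.     0.95]
lighthouse side [493.56  15.75   0.     0.94]
guard top+side [549.43  67.92   0.     0.78]
guard top [550.62  68.23   0.     0.89]
guard side [548.93  67.3    0.     0.67]
keep top+side [535.96 -45.06  -6.8    0.92]
keep top [537.07 -45.14  -4.82   0.92]
keep side [534.53 -46.13 -10.33   0.95]
board top+side [527.02  11.42  -8.32   0.71]
board top [528.01  11.92  -8.52   0.75]
board side [525.12  11.58  -8.38   0.67]
tray top+side [ 530.54 -321.71    5.63    0.97]
tray top [ 531.79 -320.54    5.62    0.98]
tray side [ 529.41 -322.21    5.59    0.98]
giftbox top+side [511.8  314.87 -14.57   0.94]
giftbox top [513.64 315.05 -14.43   0.97]
giftbox side [509.04 313.56 -14.04   0.93]
```

```bash
cat > rel.py <<'E'
# usage: rel.py x y z yaw_deg(tool y dir) -> row numbers
import sys; from h import *
from scipy.spatial.transform import Rotation as Ro
x,y,z,yaw=map(float,sys.argv[1:5]); s=manip.get_state(); q=s['ee_rot']
R=Ro.from_quat([q[1],q[2],q[3],q[0]]).as_matrix()
d=R.T@(np.array([x,y,z])-s['position']); cur=np.degrees(np.arctan2(R[1,1],R[0,1]))
t=-((yaw-cur+180)%360-180)
print('t',round(s['clock'],2),'pos',s['position'].round(4),'yaw',round(cur,2),'w',round(s['width'],4),'| row',(d/.5).round(4),round(t/360,4))
E
python3 rel.py .4955 .017 .245 -8.4; python3 rel.py .4955 .017 .085 -8.4
```

```text
t 4.05 pos [0.2511 0.5173 0.2453] yaw 64.11 w 0.0857 | row [-8.767e-01 -6.868e-01  6.000e-04] 0.2014
t 4.05 pos [0.2511 0.5173 0.2453] yaw 64.11 w 0.0857 | row [-0.8767 -0.6868  0.3206] 0.2014
```

```bash
python3 -m creep '[[0.7,-0.877,-0.687,0,0.2014],[0.7,-0.877,-0.687,0,0.2014],[0.7,-0.877,-0.687,0,0.2014],[0.7,-0.877,-0.687,0,0.2014],[0.7,-0.877,-0.687,0,0.2014],[0.7,-0.877,-0.687,0,0.2014],[0.7,-0.877,-0.687,0,0.2014],[0.7,-0.877,-0.687,0,0.2014],[0.7,-0.877,-0.687,0,0.2014],[0.7,-0.877,-0.687,0,0.2014]]' 40; python3 rel.py .4955 .017 .245 -8.4; python3 rel.py .4955 .017 .085 -8.4
```

```text
clock: 5.05
position: [0.4712, 0.0661, 0.2457]
ee_rot: [0.0, 0.757, 0.653, 0.001]
contact_force: [1.2, 0.3, 0.1]
width: 0.0601
gripper_force: 0.0
t 5.05 pos [0.4712 0.0661 0.2457] yaw -8.47 w 0.0601 | row [-0.09    0.0626  0.0013] -0.0002
t 5.05 pos [0.4712 0.0661 0.2457] yaw -8.47 w 0.0601 | row [-0.0902  0.0622  0.3213] -0.0002
```

```bash
python3 -m creep '[[0.7,-0.09,0.0625,0,0],[0.7,-0.09,0.0625,0,0],[0.7,-0.09,0.0625,0,0]]' >/dev/null; python3 rel.py .4955 .017 .085 -8.4
python3 - <<'E'
from h import *
i=eyes.get_image('wrist'); cv2.imwrite('pics/w1.png',i['frame'][:,:,::-1]); print({k:i[k] for k in i if k!='frame'})
for l in ['lighthouse','keep','guard','boat']: print(l,eyes.place_of('wrist',l))
E
```

```text
t 5.35 pos [0.4953 0.0178 0.245 ] yaw -8.58 w 0.0596 | row [-0.0018  0.001   0.3201] -0.0005
{'fx': 371.64829954431775, 'fy': 371.64829954431775, 'cx': 320.4248637946173, 'cy': 244.30700187408144, 'R': array([[ 9.88690397e-01, -1.49969219e-01, -7.29725523e-04],
       [-1.41832149e-01, -9.36604778e-01,  3.20398396e-01],
       [-4.87333616e-02, -3.16671319e-01, -9.47282606e-01]]), 't': array([-0.48702348,  0.04680324,  0.40888786])}
lighthouse [{'centre': [319.0, 206.1], 'confidence': 0.65}]
keep [{'centre': [205.5, 326.4], 'confidence': 0.95}, {'centre': [509.4, 324.7], 'confidence': 0.86}, {'centre': [365.3, 255.7], 'confidence': 0.64}]
guard [{'centre': [369.2, 147.3], 'confidence': 0.87}]
boat [{'centre': [543.2, 254.5], 'confidence': 0.89}, {'centre': [376.0, 210.8], 'confidence': 0.59}, {'centre': [525.5, 174.3], 'confidence': 0.59}]
```

View pics/w1.png

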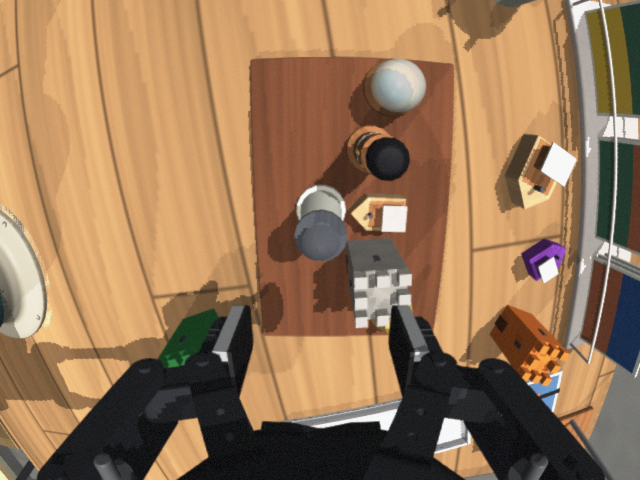

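The wrist view shows the lighthouse base centred between the fingers, with its foot at about (321,205). The boat at (380,212) has its bow pointing left, which is board −x rather than +y, so I'll recheck that before gripping it. Now I'll descend and grip the lighthouse.

```bash
python3 -m creep '[[0.7,-0.001,0,0.08,0],[0.7,-0.001,0,0.16,0],[0.7,-0.001,0,0.24,0],[0.7,-0.001,0,0.29,0],[0.7,-0.001,0,0.32,0],[0.7,-0.001,0,0.32,0],[0,-0.001,0,0.32,0],[0,-0.001,0,0.32,0],[0,-0.001,0,0.32,0],[0,-0.001,0,0.32,0]]' 40;  python3 rel.py .4955 .017 .085 -8.4
```

```text
clock: 6.6
position: [0.4956, 0.0188, 0.0866]
ee_rot: [0.001, 0.757, 0.653, 0.001]
contact_force: [-1.6, 1.8, 4.8]
width: 0.0375
gripper_force: 40.0
t 6.6 pos [0.4956 0.0188 0.0866] yaw -8.39 w 0.0375 | row [-0.0036  0.0003  0.0031] 0.0
```

```bash
python3 -m creep '[[0,0,0,-0.03,0],[0,0,0,-0.09,0],[0,0,0,-0.17,0],[0,0,0,-0.24,0],[0,0,0,-0.28,0],[0,0,0,-0.3,0],[0,0,0,-0.3,0]]';  python3 rel.py .4513 -.3295 .235 -84.4
```

```text
clock: 7.3
position: [0.4953, 0.0183, 0.2363]
ee_rot: [0.001, 0.757, 0.653, 0.001]
contact_force: [0.8, -0.6, -2.1]
width: 0.0378
gripper_force: 40.6
t 7.3 pos [0.4953 0.0183 0.2363] yaw -8.4 w 0.0378 | row [-0.7011  0.0145  0.0025] 0.2111
```

```bash
python3 -m creep '[[0,-0.03,0,0,0.01],[0,-0.1,0,0,0.03],[0,-0.18,0,0,0.055],[0,-0.26,0.005,0,0.08],[0,-0.34,0.01,0,0.1],[0,-0.42,0.0145,0,0.122],[0,-0.5,0.0145,0,0.144],[0,-0.57,0.0145,0,0.166],[0,-0.64,0.0145,0,0.188],[0,-0.68,0.0145,0,0.204]]' >/dev/null;  python3 rel.py .4513 -.3295 .235 -84.4
```

```text
t 8.3 pos [ 0.451  -0.3212  0.2328] yaw -82.22 w 0.0376 | row [-0.0017  0.0166 -0.0044] 0.0061
```

```bash
python3 -m creep '[[0,-0.002,0.018,0,0.007],[0,-0.002,0.018,0,0.007],[0,-0.002,0.018,0,0.007]]' >/dev/null;  python3 rel.py .4513 -.3295 .0805 -84.4
```

```text
t 8.6 pos [ 0.452  -0.3271  0.2336] yaw -84.32 w 0.0374 | row [-0.0013  0.0056  0.3061] 0.0002
```

```bash
python3 -m creep '[[0,0,0.005,0.06,0],[0,0,0.005,0.13,0],[0,0,0.005,0.2,0],[0,0,0.005,0.25,0],[0,0,0.005,0.28,0],[0,0,0.005,0.292,0],[0,0,0.005,0.298,0],[0,0,0.005,0.298,0]]' ;  python3 rel.py .4513 -.3295 .0805 -84.4
```

```text
clock: 9.4
position: [0.4533, -0.3302, 0.0866]
ee_rot: [0.0, 0.999, 0.05, 0.0]
contact_force: [0.2, -0.2, -2.1]
width: 0.0377
gripper_force: 40.6
t 9.4 pos [ 0.4533 -0.3302  0.0866] yaw -84.3 w 0.0377 | row [-0.0038 -0.0018  0.0122] 0.0003
```

```bash
python3 -m creep '[[0,0,0,0.006,0],[0,0,0,0.011,0],[0,0,0,0.015,0],[0,0,0,0.015,0],[0,0,0,0.015,0]]'
```

```text
clock: 9.9
position: [0.4532, -0.3306, 0.0796]
ee_rot: [0.0, 0.999, 0.049, 0.0]
contact_force: [-0.4, 0.4, 4.3]
width: 0.0379
gripper_force: 40.7
```

```bash
python3 -m creep '[[0.55,0,0,0,0],[0.7,0,0,0,0],[0.7,0,0,0,0],[0.7,0,0,0,0],[0.7,0,0,-0.06,0],[0.7,0,0,-0.14,0],[0.7,0,0,-0.23,0],[0.7,0,0,-0.3,0],[0.7,0,0,-0.33,0],[0.7,0,0,-0.33,0]]';  python3 rel.py .536 -.0455 .245 -8.4
```

```text
clock: 10.9
position: [0.4541, -0.3315, 0.2466]
ee_rot: [0.002, 0.999, 0.049, 0.002]
contact_force: [-0.2, 0.3, -0.8]
width: 0.0595
gripper_force: 0.0
t 10.9 pos [ 0.4541 -0.3315  0.2466] yaw -84.35 w 0.0595 | row [ 0.2194 -0.5531  0.0016] -0.211
```

```bash
python3 -m creep '[[0.75,0.22,-0.553,0,-0.211],[0.75,0.22,-0.553,0,-0.211],[0.75,0.22,-0.553,0,-0.211],[0.75,0.22,-0.553,0,-0.211],[0.75,0.22,-0.553,0,-0.211],[0.75,0.22,-0.553,0,-0.211],[0.75,0.22,-0.553,0,-0.211],[0.75,0.22,-0.553,0,-0.211],[0.75,0.22,-0.553,0,-0.211],[0.75,0.22,-0.553,0,-0.211]]' >/dev/null
python3 -m creep '[[0.75,0,0,0,0],[0.75,0,0,0,0]]'; python3 rel.py .536 -.0455 .067 -8.4
python3 - <<'E'
from fit import *
for l,c in dict(lighthouse=(.453,-.33)).items():
    for k,v in fit(l,zoff=.005,init=c).items(): print(l,k,np.round(v,2))
i=eyes.get_image('wrist'); cv2.imwrite('pics/w2.png',i['frame'][:,:,::-1])
E
```

```text
clock: 12.1
position: [0.5348, -0.0446, 0.2431]
ee_rot: [-0.001, 0.758, 0.653, -0.0]
contact_force: [-0.8, 1.0, 0.3]
width: 0.0644
gripper_force: 0.0
t 12.1 pos [ 0.5348 -0.0446  0.2431] yaw -8.51 w 0.0644 | row [-0.0016  0.003   0.3522] -0.0003
lighthouse top+side [ 450.95 -330.91    0.      0.94]
lighthouse top [ 451.62 -330.71    0.      0.96]
lighthouse side [ 449.42 -331.8     0.      0.96]
```

View pics/w2.png

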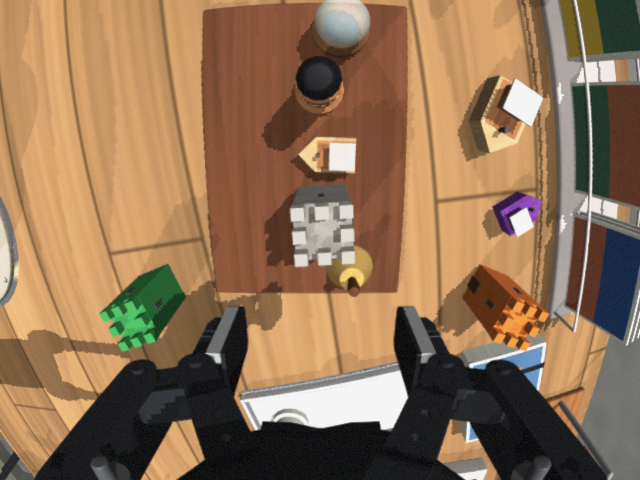

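The wrist view shows the keep square between the fingers at about (322,230) and the boat with its bow towards board −x, so the boat's width lies along board y. Next I'll grip the keep.

```bash
python3 -m creep '[[0.75,-0.001,0.002,0.08,0],[0.75,-0.001,0.002,0.17,0],[0.75,-0.001,0.002,0.26,0],[0.75,-0.001,0.002,0.32,0],[0.75,-0.001,0.002,0.353,0],[0.75,-0.001,0.002,0.353,0],[0,-0.001,0.002,0.353,0],[0,-0.001,0.002,0.353,0],[0,-0.001,0.002,0.353,0],[0,-0.001,0.002,0.353,0]]' 40
python3 -m creep '[[0,0,0,-0.03,0],[0,0,0,-0.09,0],[0,0,0,-0.17,0],[0,0,0,-0.24,0],[0,0,0,-0.3,0],[0,0,0,-0.34,0],[0,0,0,-0.34,0]]';  python3 rel.py .5305 -.322 .235 -84.4
```

```text
clock: 13.35
position: [0.5366, -0.0452, 0.0682]
ee_rot: [0.001, 0.757, 0.653, 0.001]
contact_force: [-0.8, 0.7, 0.8]
width: 0.0461
gripper_force: 40.8
clock: 14.05
position: [0.5378, -0.0454, 0.2408]
ee_rot: [0.003, 0.757, 0.653, 0.002]
contact_force: [-0.3, -0.1, -2.4]
width: 0.0462
gripper_force: 41.1
t 14.05 pos [ 0.5378 -0.0454  0.2408] yaw -8.39 w 0.0462 | row [-0.5494  0.0661  0.0123] 0.2111
```

```bash
python3 -m creep '[[0,-0.03,0,0,0.01],[0,-0.1,0.01,0,0.03],[0,-0.18,0.02,0,0.055],[0,-0.26,0.03,0,0.08],[0,-0.33,0.04,0,0.103],[0,-0.4,0.05,0,0.126],[0,-0.46,0.06,0,0.149],[0,-0.51,0.066,0,0.172],[0,-0.54,0.066,0,0.195],[0,-0.549,0.066,0,0.211]]' >/dev/null; python3 -m creep '[[0,0,0,0,0],[0,0,0,0,0]]' >/dev/null; python3 rel.py .5305 -.322 .07 -84.4
```

```text
t 15.25 pos [ 0.5282 -0.3209  0.2359] yaw -84.24 w 0.0464 | row [0.005  0.0035 0.3317] 0.0004
```

```bash
python3 -m creep '[[0,0.004,0.002,0.06,0],[0,0.004,0.002,0.13,0],[0,0.004,0.002,0.2,0],[0,0.004,0.002,0.27,0],[0,0.004,0.002,0.31,0],[0,0.004,0.002,0.33,0],[0,0.004,0.002,0.342,0],[0,0.004,0.002,0.348,0],[0,0.004,0.002,0.353,0],[0,0.004,0.002,0.353,0]]'; python3 -m creep '[[0,0,0,0,0]]'
```

```text
clock: 16.25
position: [0.5312, -0.3225, 0.0615]
ee_rot: [0.0, 0.999, 0.049, 0.001]
contact_force: [-0.2, 0.2, -3.2]
width: 0.0464
gripper_force: 40.9
clock: 16.35
position: [0.5312, -0.3226, 0.0616]
ee_rot: [0.0, 0.999, 0.049, 0.001]
contact_force: [0.9, 1.5, -2.6]
width: 0.0463
gripper_force: 40.9
```

No contact yet, so I'll lower it slightly.

```bash
python3 -m creep '[[0,0,0,0.002,0],[0,0,0,0.003,0],[0,0,0,0.003,0]]'; python3 -m creep '[[0.6,0,0,0,0],[0.75,0,0,0,0],[0.75,0,0,0,0],[0.75,0,0,0,0],[0.75,0,0,-0.06,0],[0.75,0,0,-0.15,0],[0.75,0,0,-0.25,0],[0.75,0,0,-0.34,0],[0.75,0,0,-0.36,0],[0.75,0,0,-0.36,0]]';  python3 rel.py .5497 .068 .24 -8.4
```

```text
clock: 16.65
position: [0.5313, -0.3226, 0.0612]
ee_rot: [0.001, 0.999, 0.049, 0.001]
contact_force: [-1.6, 1.9, 6.2]
width: 0.046
gripper_force: 41.5
clock: 17.65
position: [0.5317, -0.323, 0.2417]
ee_rot: [0.002, 0.999, 0.049, 0.002]
contact_force: [0.2, 0.0, -0.5]
width: 0.064
gripper_force: 0.0
t 17.65 pos [ 0.5317 -0.323   0.2417] yaw -84.35 w 0.064 | row [ 0.1128 -0.7746  0.0011] -0.211
```

```bash
python3 -m creep '[[0.7,0.113,-0.7746,0,-0.211],[0.7,0.113,-0.7746,0,-0.211],[0.7,0.113,-0.7746,0,-0.211],[0.7,0.113,-0.7746,0,-0.211],[0.7,0.113,-0.7746,0,-0.211],[0.7,0.113,-0.7746,0,-0.211],[0.7,0.113,-0.7746,0,-0.211],[0.7,0.113,-0.7746,0,-0.211],[0.7,0.113,-0.7746,0,-0.211],[0.7,0.113,-0.7746,0,-0.211]]' >/dev/null
python3 -m creep '[[0.7,0,0,0,0],[0.7,0,0,0,0]]'; python3 rel.py .5497 .068 .073 -8.4
```

```text
clock: 18.85
position: [0.5485, 0.0678, 0.2383]
ee_rot: [-0.001, 0.758, 0.652, -0.001]
contact_force: [-0.5, 0.5, 0.1]
width: 0.0598
gripper_force: 0.0
t 18.85 pos [0.5485 0.0678 0.2383] yaw -8.57 w 0.0598 | row [0.0009 0.003  0.3305] -0.0005
```

```bash
python3 -m creep '[[0.7,0,0.002,0.08,0],[0.7,0,0.002,0.16,0],[0.7,0,0.002,0.24,0],[0.7,0,0.002,0.3,0],[0.7,0,0.002,0.332,0],[0.7,0,0.002,0.332,0],[0,0,0.002,0.332,0],[0,0,0.002,0.332,0],[0,0,0.002,0.332,0],[0,0,0.002,0.332,0]]' 35
python3 -m creep '[[0,0,0,-0.03,0],[0,0,0,-0.09,0],[0,0,0,-0.17,0],[0,0,0,-0.24,0],[0,0,0,-0.3,0],[0,0,0,-0.33,0],[0,0,0,-0.33,0]]';  python3 rel.py .6095 -.314 .235 -84.4
```

```text
clock: 19.85
position: [0.5508, 0.0683, 0.0746]
ee_rot: [0.001, 0.757, 0.653, 0.001]
contact_force: [-0.4, -0.8, 4.1]
width: 0.0321
gripper_force: 35.0
clock: 20.55
position: [0.5513, 0.0687, 0.2413]
ee_rot: [0.002, 0.757, 0.654, 0.003]
contact_force: [0.6, 0.1, -1.6]
width: 0.0321
gripper_force: 35.1
t 20.55 pos [0.5513 0.0687 0.2413] yaw -8.38 w 0.0321 | row [-0.7404  0.2267  0.0132] 0.2112
```

Run:
```python
from h import *
i=eyes.get_image('side'); cv2.imwrite('pics/s2.png',cv2.resize(i['frame'][100:340,160:480,::-1],(800,600)))
```

```text
(no output)
```

View pics/s2.png

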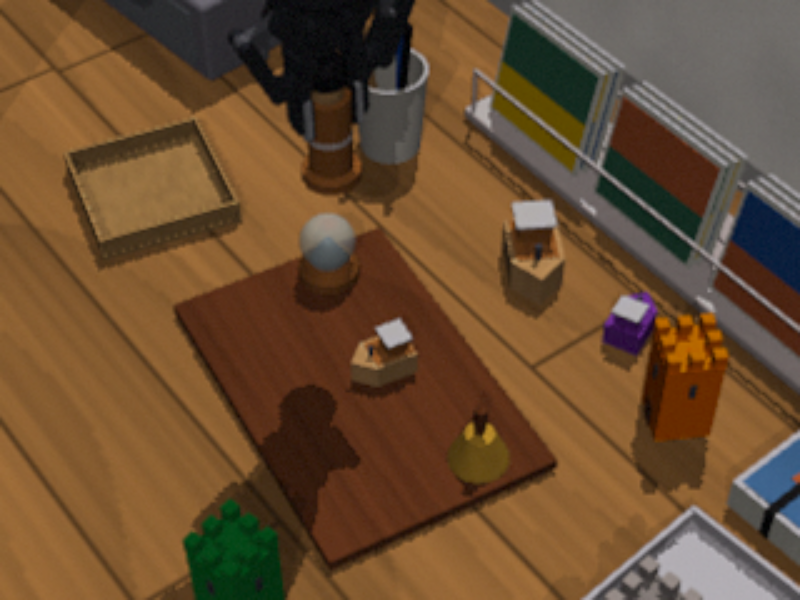

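The side crop shows the guard hanging upright in the fingers at (330,140), gripped on its body. The boat at (385,355) is undisturbed, with its bow towards the robot.

```bash
python3 -m creep '[[0,-0.03,0.005,0,0.01],[0,-0.1,0.03,0,0.03],[0,-0.19,0.05,0,0.055],[0,-0.28,0.08,0,0.08],[0,-0.37,0.11,0,0.103],[0,-0.46,0.14,0,0.126],[0,-0.54,0.17,0,0.149],[0,-0.62,0.2,0,0.172],[0,-0.69,0.22,0,0.195],[0,-0.74,0.2265,0,0.211]]' >/dev/null; python3 -m creep '[[0,0,0,0,0],[0,0,0,0,0],[0,0,0,0,0]]' >/dev/null; python3 rel.py .6095 -.314 .073 -84.4
```

```text
t 21.9 pos [ 0.6075 -0.3126  0.2371] yaw -84.27 w 0.0324 | row [0.0042 0.004  0.3282] 0.0004
```

```bash
python3 -m creep '[[0,0.003,0.003,0.06,0],[0,0.003,0.003,0.13,0],[0,0.003,0.003,0.2,0],[0,0.003,0.003,0.26,0],[0,0.003,0.003,0.3,0],[0,0.003,0.003,0.322,0],[0,0.003,0.003,0.334,0],[0,0.003,0.003,0.34,0],[0,0.003,0.003,0.345,0],[0,0.003,0.003,0.345,0]]'; python3 -m creep '[[0,0,0,0,0]]'
```

```text
clock: 22.9
position: [0.6104, -0.3154, 0.0677]
ee_rot: [0.0, 0.999, 0.049, 0.001]
contact_force: [-0.7, 1.8, 1.2]
width: 0.0327
gripper_force: 35.4
clock: 23.0
position: [0.6104, -0.3154, 0.0677]
ee_rot: [0.0, 0.999, 0.049, 0.001]
contact_force: [0.0, 2.4, 4.4]
width: 0.0323
gripper_force: 35.6
```

```bash
python3 -m creep '[[0.55,0,0,0,0],[0.7,0,0,0,0],[0.7,0,0,0,0],[0.7,0,0,0,0],[0.7,0,0,-0.06,0],[0.7,0,0,-0.15,0],[0.7,0,0,-0.25,0],[0.7,0,0,-0.33,0],[0.7,0,0,-0.36,0],[0.7,0,0,-0.36,0]]'
python3 - <<'E'
import fit; from fit import *
h=np.array([[x,y,z] for x,y in [(-.026,-.016),(-.026,.016),(.01,.016),(.026,0),(.01,-.016)] for z in(0,.022)])
w=np.array([[x,y,z] for x in(-.024,-.004) for y in(-.01,.01) for z in(.02,.038)])
M['boat']=([h,w],.012,(.548,.0075),np.radians(171.6))
for k,v in fit.fit('boat').items(): print(k,np.round(v,2))
for n in ['top','side']:
    i=eyes.get_image(n); print([unproj(i,r['centre'],.012)[0].round(4) for r in eyes.place_of(n,'boat')])
for l,c in dict(lighthouse=(.451,-.331),keep=(.531,-.322),guard=(.609,-.315)).items():
    print(l,np.round(list(fit.fit(l,zoff=.005,init=c).values())[0],1))
E
python3 rel.py .548 .0075 .24 -98.4
```

```text
clock: 24.0
position: [0.6108, -0.3163, 0.2495]
ee_rot: [0.002, 0.999, 0.049, 0.003]
contact_force: [0.0, 0.4, -0.4]
width: 0.0599
gripper_force: 0.0
t 24.0 pos [ 0.6108 -0.3163  0.2495] yaw -84.36 w 0.0599 | row [-0.0615 -0.6569  0.0157] 0.039Traceback (most recent call last):
  File "<stdin>", line 5, in <module>
AttributeError: 'function' object has no attribute 'fit'
```

```bash
python3 - <<'E'
from fit import *
h=np.array([[x,y,z] for x,y in [(-.026,-.016),(-.026,.016),(.01,.016),(.026,0),(.01,-.016)] for z in(0,.022)])
w=np.array([[x,y,z] for x in(-.024,-.004) for y in(-.01,.01) for z in(.02,.038)])
M['boat']=([h,w],.012,(.548,.0075),np.radians(171.6))
for k,v in fit('boat').items(): print(k,np.round(v,2))
for n in ['top','side']:
    i=eyes.get_image(n); print([unproj(i,r['centre'],.012)[0].round(4) for r in eyes.place_of(n,'boat')])
for l,c in dict(lighthouse=(.451,-.331),keep=(.531,-.322),guard=(.609,-.315)).items():
    M[l]=(*M[l][:3],np.radians(7)) if l=='keep' else M[l]
    print(l,np.round(list(fit(l,zoff=.005,init=c).values())[0],2))
E
python3 rel.py .548 .0075 .24 -98.4
```

```text
top+side [547.25   7.55 173.61   0.91]
top [547.97   8.14 173.05   0.89]
side [546.01   6.97 173.03   0.95]
[array([0.7199, 0.0195]), array([0.544 , 0.0114]), array([ 0.7515, -0.0779])]
[array([5.479e-01, 4.000e-04]), array([0.7127, 0.0108]), array([ 0.7393, -0.0833]), array([0.5161, 0.0143])]
lighthouse [ 450.93 -330.73    0.      0.93]
keep [ 531.56 -322.72   10.56    0.91]
guard [ 610.67 -314.7     0.      0.85]
t 25.0 pos [ 0.6096 -0.3154  0.2459] yaw -84.35 w 0.0598 | row [-0.059  -0.6547  0.0117] 0.039
```

```bash
python3 rel.py .5493 .0073 .2455 -97.5; python3 -m creep '[[0.65,-0.057,-0.654,0,0.0365],[0.65,-0.057,-0.654,0,0.0365],[0.65,-0.057,-0.654,0,0.0365],[0.65,-0.057,-0.654,0,0.0365],[0.65,-0.057,-0.654,0,0.0365],[0.65,-0.057,-0.654,0,0.0365],[0.65,-0.057,-0.654,0,0.0365],[0.65,-0.057,-0.654,0,0.0365],[0.65,-0.057,-0.654,0,0.0365],[0.65,-0.057,-0.654,0,0.0365]]' >/dev/null; python3 -m creep '[[0.65,0,0,0.1,0],[0.65,0,0,0.2,0],[0.65,0,0,0.25,0],[0.65,0,0,0.25,0],[0.65,0,0,0.25,0]]';python3 rel.py .5493 .0073 .031 -97.5
python3 - <<'E'
from h import *
i=eyes.get_image('wrist'); cv2.imwrite('pics/w3.png',i['frame'][:,:,::-1])
E
```

```text
t 25.0 pos [ 0.6096 -0.3154  0.2459] yaw -84.35 w 0.0598 | row [-0.0564 -0.6541  0.0007] 0.0365
clock: 26.5
position: [0.5498, 0.0061, 0.1211]
ee_rot: [0.0, 0.998, -0.066, 0.0]
contact_force: [-0.2, 0.5, 0.5]
width: 0.0551
gripper_force: 0.0
t 26.5 pos [0.5498 0.0061 0.1211] yaw -97.58 w 0.0551 | row [-0.0015 -0.0023  0.1802] -0.0002
```

View pics/w3.png

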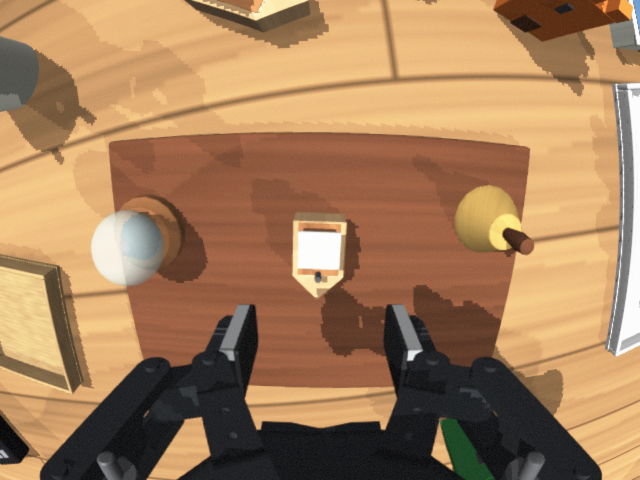

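The wrist view shows the boat aligned and centred between the fingers at column 320, so I'll grip it.

```bash
python3 -m creep '[[0.65,-0.001,-0.001,0.06,0],[0.65,-0.001,-0.001,0.12,0],[0.65,-0.001,-0.001,0.16,0],[0.65,-0.001,-0.001,0.175,0],[0.65,-0.001,-0.001,0.179,0],[0.65,-0.001,-0.001,0.179,0],[0,-0.001,-0.001,0.179,0],[0,-0.001,-0.001,0.179,0],[0,-0.001,-0.001,0.179,0],[0,-0.001,-0.001,0.179,0]]' 25
python3 -m creep '[[0,0,0,-0.03,0],[0,0,0,-0.09,0],[0,0,0,-0.16,0],[0,0,0,-0.22,0],[0,0,0,-0.26,0],[0,0,0,-0.26,0],[0,0,0,-0.26,0]]';  python3 rel.py .514 .3147 .161 -103
```

```text
clock: 27.55
position: [0.5497, 0.0077, 0.0328]
ee_rot: [0.0, 0.998, -0.065, 0.001]
contact_force: [-0.1, -0.4, 5.2]
width: 0.0315
gripper_force: 24.7
clock: 28.25
position: [0.5483, 0.0079, 0.1613]
ee_rot: [-0.0, 0.998, -0.065, 0.0]
contact_force: [-0.4, 0.3, -1.6]
width: 0.0315
gripper_force: 25.1
t 28.25 pos [0.5483 0.0079 0.1613] yaw -97.49 w 0.0315 | row [-0.148  -0.5995  0.0006] 0.0153
```

```bash
python3 -m creep '[[0,-0.01,-0.04,0,0],[0,-0.03,-0.12,0,0],[0,-0.05,-0.2,0,0],[0,-0.07,-0.28,0,0.003],[0,-0.09,-0.36,0,0.007],[0,-0.11,-0.44,0,0.011],[0,-0.13,-0.52,0,0.015],[0,-0.145,-0.575,0,0.015],[0,-0.148,-0.599,0,0.015],[0,-0.148,-0.599,0,0.015]]'>/dev/null;  python3 -m creep '[[0,0,0,0.06,0],[0,0,0,0.1,0],[0,0,0,0.1,0],[0,0,0,0.1,0]]'>/dev/null;python3 rel.py .514 .3147 .023 -103
```

```text
t 29.65 pos [0.5144 0.313  0.111 ] yaw -102.97 w 0.0313 | row [-0.0015 -0.0034  0.1761] 0.0001
```

```bash
python3 -m creep '[[0,-0.001,-0.003,0.05,0],[0,-0.001,-0.003,0.1,0],[0,-0.001,-0.003,0.14,0],[0,-0.001,-0.003,0.16,0],[0,-0.001,-0.003,0.168,0],[0,-0.001,-0.003,0.172,0],[0,-0.001,-0.003,0.176,0],[0,-0.001,-0.003,0.176,0],[0,-0.001,-0.003,0.176,0]]'
```

```text
clock: 30.55
position: [0.5151, 0.3163, 0.0248]
ee_rot: [-0.001, 0.994, -0.112, 0.001]
contact_force: [-0.2, -1.2, 6.9]
width: 0.0318
gripper_force: 25.8
```

Contact. I'll release, lift and check.

```bash
python3 -m creep '[[0.5,0,0,0,0],[0.65,0,0,0,0],[0.65,0,0,0,0],[0.65,0,0,0,0],[0.65,0,0,-0.06,0],[0.65,0,0,-0.14,0],[0.65,0,0,-0.24,0],[0.65,0,0,-0.34,0],[0.65,0,0,-0.43,0],[0.65,0,0,-0.44,0]]'; python3 rel.py .6104 -.3156 .243 -84.4
python3 - <<'E'
from h import *
i=eyes.get_image('wrist'); cv2.imwrite('pics/w4.png',i['frame'][:,:,::-1])
E
```

```text
clock: 31.55
position: [0.517, 0.3175, 0.2503]
ee_rot: [-0.003, 0.994, -0.112, 0.006]
contact_force: [-0.1, 0.3, 2.0]
width: 0.0557
gripper_force: 0.0
t 31.55 pos [0.517  0.3175 0.2503] yaw -102.88 w 0.0557 | row [0.4643 1.1927 0.0096] -0.0513
```

View pics/w4.png

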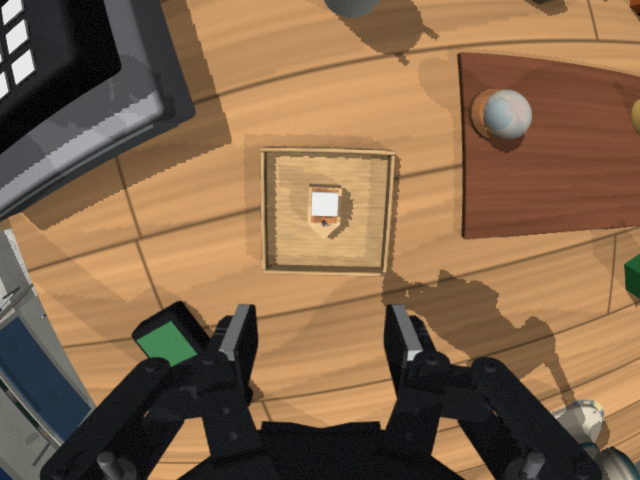

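The boat sits upright at (325,210), centred in the box. Next is bringing the guard back.

```bash
python3 -m creep '[[0.7,0.24,0.62,0,-0.0513],[0.7,0.24,0.62,0,-0.0513],[0.7,0.24,0.62,0,-0.0513],[0.7,0.24,0.62,0,-0.0513],[0.7,0.24,0.62,0,-0.0513],[0.7,0.24,0.62,0,-0.0513],[0.7,0.24,0.62,0,-0.0513],[0.7,0.24,0.62,0,-0.0513],[0.7,0.24,0.62,0,-0.0513]]'>/dev/null;  python3 rel.py .6104 -.3156 .243 -84.4
```

```text
t 32.5 pos [ 0.561  -0.0134  0.2413] yaw -84.55 w 0.0599 | row [ 0.041   0.611  -0.0046] -0.0004
```

```bash
python3 -m creep '[[0.7,0.04,0.611,0,0],[0.7,0.04,0.611,0,0],[0.7,0.04,0.611,0,0],[0.7,0.04,0.611,0,0],[0.7,0.04,0.611,0,0],[0.7,0.04,0.611,0,0],[0.7,0.04,0.611,0,0],[0.7,0.04,0.611,0,0],[0.7,0.04,0.611,0,0],[0.7,0.04,0.611,0,0]]'>/dev/null;  python3 rel.py .6104 -.3156 .0655 -84.4
```

```text
t 33.5 pos [ 0.6116 -0.3124  0.2433] yaw -84.28 w 0.0597 | row [-0.003   0.0065  0.3555] 0.0003
```

```bash
python3 -m creep '[[0.7,-0.003,0.003,0.08,0],[0.7,-0.003,0.003,0.17,0],[0.7,-0.003,0.003,0.26,0],[0.7,-0.003,0.003,0.32,0],[0.7,-0.003,0.003,0.355,0],[0.7,-0.003,0.003,0.355,0],[0.7,-0.003,0.003,0.355,0]]'
```

```text
clock: 34.2
position: [0.6107, -0.3156, 0.0666]
ee_rot: [0.0, 0.999, 0.049, 0.0]
contact_force: [0.4, 0.2, -0.3]
width: 0.0599
gripper_force: 0.0
```

Matches the release pose. I'll grip and lift.

```bash
python3 -m creep '[[0,0,0,0,0],[0,0,0,0,0],[0,0,0,0,0],[0,0,0,0,0],[0,0,0,-0.03,0],[0,0,0,-0.1,0],[0,0,0,-0.18,0],[0,0,0,-0.27,0],[0,0,0,-0.34,0],[0,0,0,-0.345,0]]' 35; python3 rel.py .5508 .0683 .238 -8.4
```

```text
clock: 35.2
position: [0.6123, -0.3185, 0.2456]
ee_rot: [0.004, 0.999, 0.049, 0.005]
contact_force: [1.5, -0.2, -1.8]
width: 0.0324
gripper_force: 35.0
t 35.2 pos [ 0.6123 -0.3185  0.2456] yaw -84.44 w 0.0324 | row [-0.0476 -0.7821  0.0084] -0.2112
```

```bash
python3 -m creep '[[0,0,-0.04,0,-0.01],[0,-0.005,-0.12,0,-0.03],[0,-0.01,-0.21,0,-0.055],[0,-0.015,-0.3,0,-0.08],[0,-0.02,-0.4,0,-0.103],[0,-0.03,-0.5,0,-0.126],[0,-0.035,-0.59,0,-0.149],[0,-0.04,-0.67,0,-0.172],[0,-0.045,-0.74,0,-0.195],[0,-0.046,-0.776,0,-0.211]]' >/dev/null; python3 -m creep '[[0,0,0,0,0],[0,0,0,0,0],[0,0,0,0,0]]' >/dev/null; python3 rel.py .5508 .0683 .073 -8.4
```

```text
t 36.5 pos [0.5495 0.0661 0.2378] yaw -8.58 w 0.0326 | row [0.0051 0.002  0.3297] -0.0005
```

```bash
python3 -m creep '[[0,0.004,0.001,0.07,0],[0,0.004,0.001,0.14,0],[0,0.004,0.001,0.21,0],[0,0.004,0.001,0.27,0],[0,0.004,0.001,0.305,0],[0,0.004,0.001,0.32,0],[0,0.004,0.001,0.326,0],[0,0.004,0.001,0.33,0],[0,0.004,0.001,0.33,0],[0,0.004,0.001,0.33,0]]'; python3 rel.py .5508 .0683 .073 -8.4
```

```text
clock: 37.5
position: [0.5508, 0.0686, 0.0749]
ee_rot: [0.001, 0.758, 0.653, 0.0]
contact_force: [-2.5, -1.0, 5.6]
width: 0.0325
gripper_force: 35.9
t 37.5 pos [0.5508 0.0686 0.0749] yaw -8.5 w 0.0325 | row [-0.0005  0.      0.0038] -0.0003
```

Exactly the original pose, in contact. I'll release and go to the keep.

```bash
python3 -m creep '[[0.55,0,0,0,0],[0.7,0,0,0,0],[0.7,0,0,0,0],[0.7,0,0,0,0],[0.7,0,0,-0.06,0],[0.7,0,0,-0.15,0],[0.7,0,0,-0.25,0],[0.7,0,0,-0.32,0],[0.7,0,0,-0.34,0],[0.7,0,0,-0.34,0]]'; python3 rel.py .5313 -.3226 .243 -84.4
```

```text
clock: 38.5
position: [0.5512, 0.0692, 0.2448]
ee_rot: [0.001, 0.757, 0.653, 0.001]
contact_force: [0.6, -0.2, -0.5]
width: 0.0595
gripper_force: 0.0
t 38.5 pos [0.5512 0.0692 0.2448] yaw -8.46 w 0.0595 | row [-0.7809  0.0758  0.0034] 0.211
```

```bash
python3 -m creep '[[0.75,-0.78,0.0758,0,0.211],[0.75,-0.78,0.0758,0,0.211],[0.75,-0.78,0.0758,0,0.211],[0.75,-0.78,0.0758,0,0.211],[0.75,-0.78,0.0758,0,0.211],[0.75,-0.78,0.0758,0,0.211],[0.75,-0.78,0.0758,0,0.211],[0.75,-0.78,0.0758,0,0.211],[0.75,-0.78,0.0758,0,0.211],[0.75,-0.78,0.0758,0,0.211]]' >/dev/null; python3 -m creep '[[0.75,0,0,0,0],[0.75,0,0,0,0],[0.75,0,0,0,0]]' >/dev/null; python3 rel.py .5313 -.3226 .059 -84.4
```

```text
t 39.8 pos [ 0.5305 -0.3211  0.243 ] yaw -84.28 w 0.064 | row [0.0013 0.0034 0.3681] 0.0003
```

```bash
python3 -m creep '[[0.75,0,0.002,0.08,0],[0.75,0,0.002,0.17,0],[0.75,0,0.002,0.26,0],[0.75,0,0.002,0.33,0],[0.75,0,0.002,0.367,0],[0.75,0,0.002,0.367,0],[0.75,0,0.002,0.367,0]]'; python3 -m creep '[[0,0,0,0,0],[0,0,0,0,0],[0,0,0,0,0],[0,0,0,0,0],[0,0,0,-0.03,0],[0,0,0,-0.1,0],[0,0,0,-0.18,0],[0,0,0,-0.27,0],[0,0,0,-0.35,0],[0,0,0,-0.356,0]]' 40; python3 rel.py .5366 -.0452 .237 -8.4
```

```text
clock: 40.5
position: [0.5311, -0.3229, 0.0603]
ee_rot: [0.0, 0.999, 0.049, 0.0]
contact_force: [-0.2, -0.7, 0.1]
width: 0.0638
gripper_force: 0.0
clock: 41.5
position: [0.5329, -0.3252, 0.2445]
ee_rot: [0.004, 0.999, 0.049, 0.005]
contact_force: [1.2, -0.6, -2.8]
width: 0.046
gripper_force: 41.3
t 41.5 pos [ 0.5329 -0.3252  0.2445] yaw -84.42 w 0.046 | row [ 0.0617 -0.5567  0.0107] -0.2112
```

```bash
python3 -m creep '[[0,0.005,-0.04,0,-0.01],[0,0.01,-0.1,0,-0.03],[0,0.02,-0.18,0,-0.055],[0,0.03,-0.26,0,-0.08],[0,0.04,-0.33,0,-0.103],[0,0.05,-0.4,0,-0.126],[0,0.055,-0.46,0,-0.149],[0,0.06,-0.51,0,-0.172],[0,0.064,-0.54,0,-0.195],[0,0.064,-0.552,0,-0.211]]' >/dev/null; python3 -m creep '[[0,0,0,0,0],[0,0,0,0,0],[0,0,0,0,0]]' >/dev/null; python3 rel.py .5366 -.0452 .067 -8.4
```

```text
t 42.8 pos [ 0.5354 -0.046   0.2373] yaw -8.58 w 0.046 | row [0.002  0.0024 0.3407] -0.0005
```

```bash
python3 -m creep '[[0,0.001,0.001,0.07,0],[0,0.001,0.001,0.14,0],[0,0.001,0.001,0.21,0],[0,0.001,0.001,0.27,0],[0,0.001,0.001,0.31,0],[0,0.001,0.001,0.328,0],[0,0.001,0.001,0.336,0],[0,0.001,0.001,0.341,0],[0,0.001,0.001,0.341,0],[0,0.001,0.001,0.341,0]]'; python3 rel.py .5366 -.0452 .067 -8.4
```

```text
clock: 43.8
position: [0.5371, -0.0455, 0.0688]
ee_rot: [0.001, 0.757, 0.653, 0.001]
contact_force: [-1.0, -0.2, 3.8]
width: 0.0462
gripper_force: 41.7
t 43.8 pos [ 0.5371 -0.0455  0.0688] yaw -8.48 w 0.0462 | row [ 0.0004 -0.0012  0.0037] -0.0002
```

```bash
python3 -m creep '[[0.6,0,0,0,0],[0.75,0,0,0,0],[0.75,0,0,0,0],[0.75,0,0,0,0],[0.75,0,0,-0.06,0],[0.75,0,0,-0.15,0],[0.75,0,0,-0.25,0],[0.75,0,0,-0.33,0],[0.75,0,0,-0.352,0],[0.75,0,0,-0.352,0]]'; python3 rel.py .4533 -.3306 .243 -84.4
```

```text
clock: 44.8
position: [0.5371, -0.0451, 0.2452]
ee_rot: [0.002, 0.757, 0.653, 0.001]
contact_force: [-0.3, 0.4, -0.7]
width: 0.0642
gripper_force: 0.0
t 44.8 pos [ 0.5371 -0.0451  0.2452] yaw -8.46 w 0.0642 | row [-0.5894 -0.0819  0.0041] 0.2109
```

```bash
python3 -m creep '[[0.7,-0.589,-0.082,0,0.211],[0.7,-0.589,-0.082,0,0.211],[0.7,-0.589,-0.082,0,0.211],[0.7,-0.589,-0.082,0,0.211],[0.7,-0.589,-0.082,0,0.211],[0.7,-0.589,-0.082,0,0.211],[0.7,-0.589,-0.082,0,0.211],[0.7,-0.589,-0.082,0,0.211],[0.7,-0.589,-0.082,0,0.211],[0.7,-0.589,-0.082,0,0.211]]' >/dev/null; python3 -m creep '[[0.7,0,0,0,0],[0.7,0,0,0,0],[0.7,0,0,0,0]]' >/dev/null; python3 rel.py .4533 -.3306 .0785 -84.4
```

```text
t 46.1 pos [ 0.4522 -0.33    0.2428] yaw -84.34 w 0.0598 | row [0.0022 0.0017 0.3286] 0.0002
```

```bash
python3 -m creep '[[0.7,0.0005,0,0.08,0],[0.7,0.0005,0,0.16,0],[0.7,0.0005,0,0.24,0],[0.7,0.0005,0,0.3,0],[0.7,0.0005,0,0.328,0],[0.7,0.0005,0,0.328,0],[0.7,0.0005,0,0.328,0]]'; python3 -m creep '[[0,0,0,0,0],[0,0,0,0,0],[0,0,0,0,0],[0,0,0,0,0],[0,0,0,-0.03,0],[0,0,0,-0.1,0],[0,0,0,-0.18,0],[0,0,0,-0.27,0],[0,0,0,-0.32,0],[0,0,0,-0.32,0]]' 40; python3 rel.py .4956 .0186 .239 -8.4
```

```text
clock: 46.8
position: [0.4529, -0.3304, 0.0796]
ee_rot: [0.0, 0.999, 0.049, 0.0]
contact_force: [0.2, 0.0, 0.4]
width: 0.0597
gripper_force: 0.0
clock: 47.8
position: [0.4541, -0.3317, 0.2436]
ee_rot: [0.003, 0.999, 0.049, 0.003]
contact_force: [1.1, 0.2, -1.9]
width: 0.0378
gripper_force: 40.5
t 47.8 pos [ 0.4541 -0.3317  0.2436] yaw -84.42 w 0.0378 | row [ 0.1508 -0.6893  0.0054] -0.2112
```

```bash
python3 -m creep '[[0,0.005,-0.04,0,-0.01],[0,0.02,-0.12,0,-0.03],[0,0.04,-0.2,0,-0.055],[0,0.06,-0.29,0,-0.08],[0,0.08,-0.37,0,-0.103],[0,0.1,-0.45,0,-0.126],[0,0.12,-0.53,0,-0.149],[0,0.14,-0.6,0,-0.172],[0,0.15,-0.66,0,-0.195],[0,0.151,-0.687,0,-0.211]]' >/dev/null; python3 -m creep '[[0,0,0,0,0],[0,0,0,0,0],[0,0,0,0,0]]' >/dev/null; python3 rel.py .4956 .0186 .085 -8.4
```

```text
t 49.1 pos [0.4939 0.018  0.2385] yaw -8.6 w 0.0378 | row [0.0018 0.0036 0.3071] -0.0005
```

```bash
python3 -m creep '[[0,0.001,0.002,0.07,0],[0,0.001,0.002,0.14,0],[0,0.001,0.002,0.2,0],[0,0.001,0.002,0.25,0],[0,0.001,0.002,0.28,0],[0,0.001,0.002,0.296,0],[0,0.001,0.002,0.303,0],[0,0.001,0.002,0.307,0],[0,0.001,0.002,0.307,0],[0,0.001,0.002,0.307,0]]'; python3 rel.py .4956 .0186 .085 -8.4
```

```text
clock: 50.1
position: [0.4951, 0.0187, 0.088]
ee_rot: [0.0, 0.758, 0.653, -0.0]
contact_force: [-4.6, -0.6, 10.1]
width: 0.0377
gripper_force: 41.0
t 50.1 pos [0.4951 0.0187 0.088 ] yaw -8.52 w 0.0377 | row [-0.     0.001  0.006] -0.0003
```

```bash
python3 -m creep '[[0,0,0,-0.001,0],[0,0,0,-0.001,0],[0.55,0,0,-0.001,0],[0.7,0,0,-0.001,0],[0.7,0,0,-0.001,0],[0.7,0,0,-0.06,0],[0.7,0,0,-0.15,0],[0.7,0,0,-0.25,0],[0.7,0,0,-0.33,0],[0.7,0,0,-0.34,0]]'; python3 -m creep '[[0.7,-0.3,-0.3,-0.34,0],[0.7,-0.3,-0.3,-0.34,0],[0.7,-0.3,-0.3,-0.34,0],[0.7,-0.3,-0.3,-0.34,0],[0.7,-0.3,-0.3,-0.34,0],[0.7,-0.3,-0.3,-0.34,0],[0.7,-0.3,-0.3,-0.34,0]]'
python3 - <<'E'
from fit import *
for l in ['lighthouse','guard','keep','giftbox']:
    for k,v in fit(l).items(): print(l,k,np.round(v,2))
h=np.array([[x,y,z] for x,y in [(-.026,-.016),(-.026,.016),(.01,.016),(.026,0),(.01,-.016)] for z in(0,.022)])
w=np.array([[x,y,z] for x in(-.024,-.004) for y in(-.01,.01) for z in(.02,.038)])
M['boat']=([h,w],.004,(.512,.316),np.radians(167))
print('boat',fit('boat'))
i=eyes.get_image('side'); cv2.imwrite('pics/s9.png',i['frame'][:,:,::-1])
E
```

```text
clock: 51.1
position: [0.4986, 0.019, 0.2615]
ee_rot: [0.004, 0.757, 0.653, 0.004]
contact_force: [0.1, -0.1, 0.3]
width: 0.0596
gripper_force: 0.0
clock: 51.8
position: [0.3243, -0.1083, 0.4275]
ee_rot: [0.002, 0.759, 0.652, 0.001]
contact_force: [0.2, -0.3, -0.0]
width: 0.0598
gripper_force: 0.0
lighthouse top+side [493.45  16.31   0.     0.93]
lighthouse top [494.69  16.16   0.     0.96]
lighthouse side [491.55  14.46   0.     0.94]
guard top+side [549.21  68.14   0.     0.79]
guard top [549.28  68.17   0.     0.92]
guard side [548.74  68.56   0.     0.66]
keep top+side [536.32 -44.92  -7.31   0.93]
keep top [537.13 -45.11  -7.28   0.95]
keep side [534.01 -47.53  -9.89   0.95]
giftbox top+side [512.73 314.57 -14.97   0.78]
giftbox top [512.95 315.5  -13.92   0.89]
giftbox side [511.06 313.28 -15.77   0.7 ]
boat {'top+side': (np.float64(513.797212747548), np.float64(316.63808031552446), np.float64(167.49792925760744), np.float64(0.8966395024044691)), 'top': (np.float64(515.4854773677316), np.float64(316.82328715444146), np.float64(168.24749121095033), np.float64(0.9448986846782794)), 'side': (np.float64(511.58883317432895), np.float64(316.19892339581014), np.float64(168.09604565990617), np.float64(0.94))}
```

View pics/s9.png

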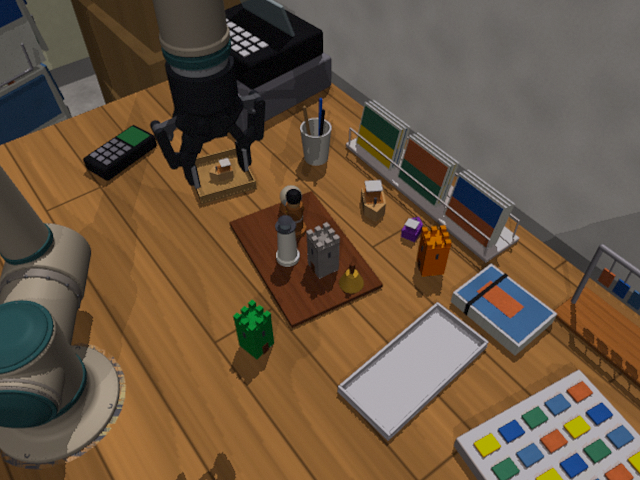

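The side view shows all three figures upright on the board, within about 3 mm of their starting spots, and the boat upright in the gift box at (223,167). The arm is clear, so I'll hand in.

```bash
python3 -m creep '[[0.7,0,0,0,0],[0.7,0,0,0,0],[0.7,0,0,0,0],[0.7,0,0,0,0]]'; python3 -c "
from rig import manip
print(manip.sign_off())"
```

```text
clock: 53.25
position: [0.3249, -0.107, 0.4258]
ee_rot: [0.0, 0.757, 0.653, 0.0]
contact_force: [0.4, -0.7, 0.0]
width: 0.0597
gripper_force: 0.0
the job is handed in; nothing more can be done
None
```

I handed the job in at 53 s: the last pictures show the boat upright in the middle of the gift box and the lighthouse, keep and guardsman upright within about 3 mm of their starting spots; no verdict came back.

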